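Set the brake of the cheese turntable

ROBOT

A 6-joint arm with a two-finger parallel gripper is mounted at the origin on the work surface. World frame = base frame: x ahead of the robot, y to its left, z up, the work surface at z = 0. Lengths are in mm, angles in degrees, forces in N, time in s.
With the tool pointing down it reaches from about 350 to 850 mm from the base axis. Payload 8.1 kg.
Tool frame: the origin (TCP) lies at the very end of the fingers, on their centre line; the grasp point (between the pads) lies 19 mm behind it; z points along the fingers, y is the line along which they close (so a half turn about z gives the same grasp; the last joint's range is limited). The gripper opens to 85 mm and grips with 20 to 120 N. Pads are 22 mm wide; open, the fingers measure 114 mm over their backs; the gripper's body (76 mm by 85 mm) begins 54 mm behind the grasp point. The pads swing forward as they close: fully open they stand 13 mm farther back than shut.
Start: joints at [67.185, 7.471, 85.268, -0, 87.261, -4.893], TCP at [184.613, 570.897, 231.292] pointing down, gripper open.
Joint ranges: [-169.43, 169.43], [-51.17, 129.36], [1.28, 143.12], [-76.62, 256.62], [0, 156.53], [-152.29, 152.29]. Speed limits (degrees/s): [136.94, 136.94, 159.86, 180, 180, 180].

INTERFACE

Orientations are given as [roll, pitch, yaw] about the fixed x, y, z axes, in that order (R = Rz(yaw) Ry(pitch) Rx(roll)).
In Python, from bench import r gives the robot as it stands.
- The arm moves only by the shell command python3 -m jog 'ROWS' [FORCE]. ROWS is JSON, a list of rows, each a list of 7 numbers: the turn, a rotation vector about the tool's x, y, z in degrees, then the shift along the tool's x, y, z in mm, then the closure, from -1 (fully open) to 1 (shut), so that 0 is half open. A call has 1 to 5 rows; each row shifts and turns the commanded pose from where the row before left it, along the tool's axes as they then stand; what a row does not reach is not made up. A row lasts 1/10 s, in which the tool goes at most 50 mm and 8.59 degrees, less where a joint would pass 70% of its speed; a pose out of reach is approached as far as the arm can. A call is refused whole if a number of a shift passes 50 or a number of a turn 8.59, either way. A call with a gripper value outside its range is refused whole. The fingers move at their own pace and stop on an object; FORCE is the grip in N (left out, the last holds). Time passes only in rows, so rows that do not move let the fingers close. It gives the time, the measured TCP pose, the force, the opening and the grip force at its end, in the units of the state.
- r.sense(): the state, without advancing time (a new reading comes with each control period).
- r.snapshot(name): name is "scene" or "side" or "wrist"; returns a dict with "pixels" (384x512x3 uint8, red, green, blue), "fx", "fy", "cx", "cy" (pixels), "k1" (the pictures are not rectified: a ray, as slopes to the right and down, at radius r is drawn at 1 + k1 r^2 times it, then the intrinsics apply), "world_to_cam" (4x4, takes a point from world to camera coordinates); the wrist camera has in their place "hand_eye" (4x4, takes a point from camera to tool coordinates, whose origin is the TCP and whose axes are the flange's). Camera axes: x right, y up, looking along -z (the intrinsics and any distortion apply to the point x, -y, -z); pixel columns grow to the right and rows downward; lengths in mm; the calibration is good to about 2 mm. A picture is of the moment at which its call begins: read the wrist's pose just before it. There is no depth.
- r.hand_in(): hands the job in; it is judged then, once.
The state is a dict: "time": time; "joint_pos": joint angles; "qd": joint speeds; "joint_efforts": joint torques, N m; "tool_pos": TCP position; "tcp_rot": TCP orientation; "ft_force": force on the tool from outside, world axes, zero at the start; "wrist_torque": the same for the moment, N m; "finger_gap": finger opening in mm; "grip_force": force on a finger pad.
Only numpy, scipy, OpenCV 4.12 (cv2) and the standard library are available. Lean on these libraries where they do the work, as an engineer would, in place of code of your own. Each camera call takes 0.05 s, during which the arm holds its last target. There are 200 camera calls.

TASK

Set the brake of the bench turntable: first press its brake pedal down to its stop and let it spring back up, then turn the wing-headed adjuster screw clockwise until it seats firmly, and back it off a quarter turn. Finish while still holding the wing head in the gripper at that setting, with nothing let go, so that the lock nut could be tightened. Leave the cheese and the other loose things where they are.

Things in the scene. Friction and masses are not known exactly. Their poses are not given: they have to be found in the camera images.
- machine: Bench cheese turntable, one fixed machine: grey base plate 290 x 370 mm and 12 mm thick (centred 15, 10 mm from the origin), steel disc 180 mm across (axis at x 50, y 0 mm, top at z 47 mm). Origin on the table surface; its own x points away from the robot side, y to the left, z up. The adjuster's axis is at x -30, y 150 mm, over a grey housing whose top is at z 58 mm; the pedal lies along x at y -125 mm, its hinge at x 10 mm.
- pedal (a joint): Brake pedal, a hinged spring treadle 60 mm wide and 113 mm long with a rubber pad on it, hinged at its far end. 0 = fully up (its near end raised 0.35 rad), 0.35 = down level on its stop. It takes about 5 N on the pad to start it and about 10 N to reach the stop; it springs back up by itself when released.
- pedal_pad (a point): Middle of the top face of the pedal's rubber pad (pad 60 x 50 mm), 85 mm out from the hinge, moving with the pedal: about 73 mm above the table with the pedal up and about 45 mm with it down at its stop (it then also lies about 9 mm nearer the robot along the machine's -x).
- adjuster (a joint): Rotation of the wing-headed brake adjuster screw about its vertical axis. It grows clockwise seen from above: 3.6 rad = seated against its hard stop, 0 = wound right back. It has light, even friction (about 0.08 N m) and stays where it is left. It turns without rising or sinking; a small brake shoe creeps towards the disc as it seats.
- wings (a point): The adjuster's upright steel wing head, turning with the screw: a bar 50 mm long (along its own x), 12 mm thick (along its own y) and 30 mm high, with rounded ends and a small dark dimple on the top near its +x end. Origin on the screw's axis, 1 mm above the bar's mid-height, about 90 mm above the table, 14 mm below the bar's top and 32 mm above the grey housing. Its z points up; clockwise turning makes its yaw fall.
- cheese: Pale cheese wheel, 136 mm across and 52 mm high, lying on the turntable disc; origin at the centre of its underside. Bystander.
- grease_tin: Aluminium tin, 48 mm across and 40 mm high, standing on the machine's base plate between the pedal and the adjuster; origin at the centre of its underside. Bystander.
- spanner: Steel spanner lying on the table to the robot's left; bystander.
- rind_brush: Brush lying on the table to the robot's right; bystander.
- brine_bottle: White bottle, 68 mm across and 180 mm high, standing on the far right of the table; origin at the centre of its underside. Bystander.
- bowl: Steel bowl, 140 mm across and 60 mm high, on the far left of the table; bystander.
- dark_cheese: Dark-rinded cheese wheel, 120 mm across and 50 mm high, on the near right of the table; bystander.

How it is judged (in metres and radians):
On the way, in this order (a step that is already met when the one before it is completed fails the run):
1. the pedal is held down at its stop (value of joint pedal above 0.32 rad), for 0.2 s.
2. the pedal is back up (value of joint pedal below 0.06 rad), for 0.1 s.
3. the adjuster is seated (value of joint adjuster above 3.54 rad), for 0.2 s.
At the end, for the whole second after the job is handed in: The adjuster stands still a quarter turn (1.57 rad, within 0.3) back from its seat, the fingers hold the wing head with more than 2 N, the pedal is up (below 0.06 rad), and every loose thing is within 30 mm of its starting place (value of joint adjuster between 1.729 and 2.329 rad and velocity of joint adjuster between -0.1 and 0.1 rad/s and contact force between the fingers and adjuster above 2 N and value of joint pedal below 0.06 rad and distance of each of cheese, grease_tin, spanner, rind_brush, brine_bottle, bowl, dark_cheese from where it was at the start of the episode below 0.03 m); the arm keeps its last pose, push and grip.
It fails at once if a loose thing is moved by more than 30 mm (distance of any of cheese, grease_tin, spanner, rind_brush, brine_bottle, bowl, dark_cheese from where it was at the start of the episode above 0.03 m).
It also fails if it takes over 58 s, if anything falls off the work surface, if the arm or the gripper's body presses on something with over 40 N, if the wrist force passes 120 N, or if a joint passes its speed limit or range.

## Working session

There is one attempt and no reset: what is moved stays moved. The work goes in short steps, Python scripts to look and compute and a shell command to move; the robot and the scene stay as the last step left them, time stands still between calls to the robot, and variables do not carry over. Pictures are saved under pics/ and viewed, at most 10 in all, crops included, and the job is handed in when it is done.

```bash
ls; mkdir -p pics; python3 - <<'E'
from bench import r
import cv2,pickle
print(r.sense())
d={}
for n in("scene","side","wrist"):
    s=r.snapshot(n); d[n]=s; cv2.imwrite(f"pics/{n}0.png",s["pixels"][:,:,::-1]); print(n,{k:v for k,v in s.items() if k!="pixels"})
pickle.dump(d,open("d0.pkl","wb"))
a=cv2.resize(d["scene"]["pixels"],(800,600),interpolation=cv2.INTER_CUBIC); cv2.imwrite("pics/sceneL.png",a[:,:,::-1])
a=cv2.resize(d["side"]["pixels"],(800,600),interpolation=cv2.INTER_CUBIC); cv2.imwrite("pics/sideL.png",a[:,:,::-1])
E
```

```text
pics
{'time': 0.0, 'joint_pos': array([ 6.71845670e+01,  7.51481347e+00,  8.53290578e+01, -5.78530619e-04,
        8.72626805e+01, -4.89342779e+00]), 'qd': array([-0.03432936, -0.00361387,  0.0824844 ,  0.08739206, -0.00482343,
       -0.02848833]), 'joint_efforts': array([ 1.77369082e-03, -5.69396961e+01, -5.00562000e+01,  2.21287346e-04,
        1.48955325e-02,  5.90792456e-05]), 'tool_pos': array([184.40350103, 570.37766768, 230.24963875]), 'tcp_rot': array([-1.79893787e+02, -8.51342943e-03,  1.62078015e+02]), 'ft_force': array([ 0.20133807,  0.61899721, -0.19453828]), 'wrist_torque': array([-0.00094547,  0.02381058, -0.03053725]), 'grip_force': 0.0, 'finger_gap': 85.49221030692223}
scene {'fx': 374.52180070981274, 'fy': 374.52180070981274, 'cx': 251.38631616978188, 'cy': 195.63924996689164, 'k1': -0.008899044121206541, 'world_to_cam': array([[-7.88962210e-01,  6.14330843e-01, -1.16724690e-02,
         3.96506103e+02],
       [-4.02273270e-01, -5.02078563e-01,  7.65567327e-01,
         1.20288046e+02],
       [ 4.64451125e-01,  6.08699213e-01,  6.43249890e-01,
        -1.31944946e
[... 379 characters left out ...]
1649e-01,
        -1.80592001e+02],
       [-1.96090121e-01,  7.80608210e-01,  5.93463973e-01,
        -1.69692742e+03],
       [ 0.00000000e+00,  0.00000000e+00,  0.00000000e+00,
         1.00000000e+00]])}
wrist {'fx': 320.95777952671216, 'fy': 320.95777952671216, 'cx': 251.05809372991467, 'cy': 192.24673402036495, 'k1': -0.01515280853655427, 'hand_eye': array([[ 3.94476302e-04,  9.54272814e-01,  2.98936851e-01,
         7.50919401e+01],
       [ 9.99999695e-01, -1.74831669e-04, -7.61495522e-04,
         5.63571869e-02],
       [-6.74410846e-04,  2.98937060e-01, -9.54272592e-01,
        -1.42733912e+02],
       [ 0.00000000e+00,  0.00000000e+00,  0.00000000e+00,
         1.00000000e+00]])}
```

View pics/sceneL.png

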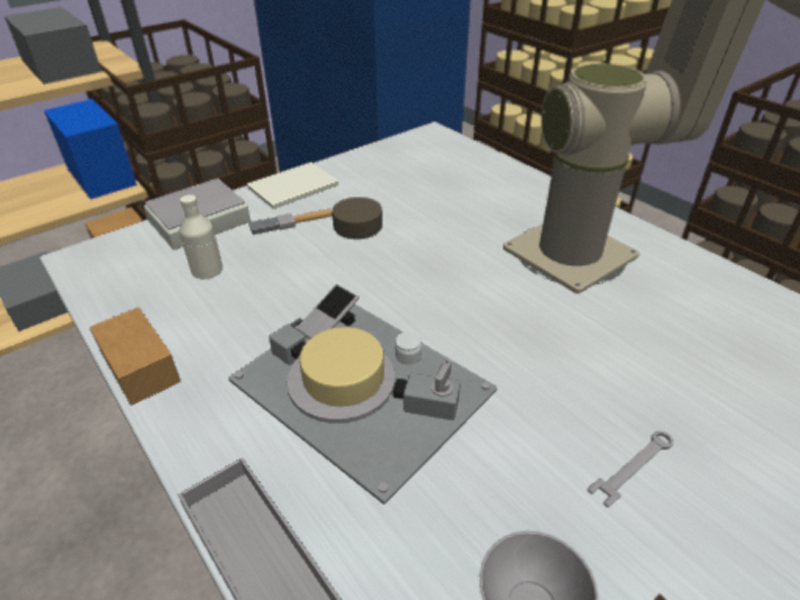

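View pics/sideL.png

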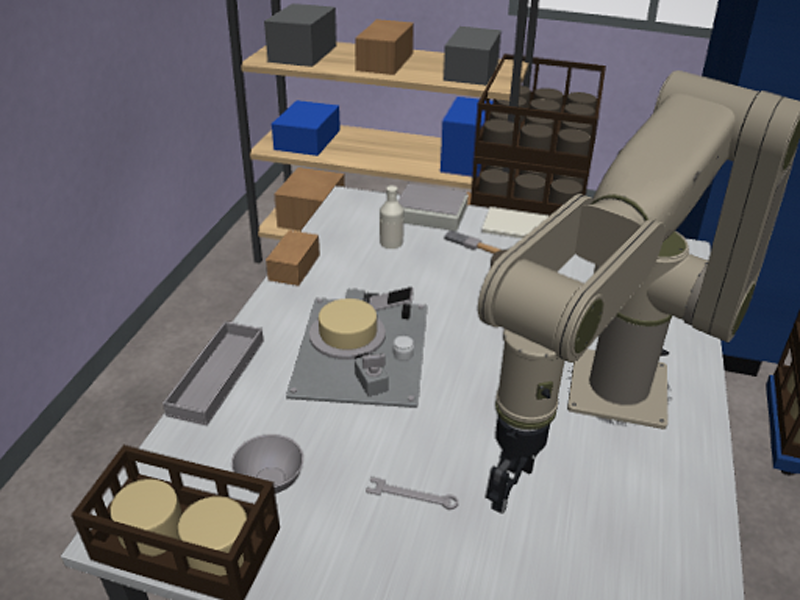

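The scene view (800×600) shows the machine with plate corners at about (232,379), (385,496) and (494,388), the pedal at (330,310) and the wing at (443,378). The side view shows the same layout. I'll crop in closer on both.

```bash
python3 - <<'E'
import cv2,pickle
d=pickle.load(open("d0.pkl","rb"))
a=d["scene"]["pixels"][175:325,140:330]; cv2.imwrite("pics/c1.png",cv2.resize(a,None,fx=4,fy=4,interpolation=cv2.INTER_CUBIC)[:,:,::-1])
a=d["side"]["pixels"][175:265,180:280]; cv2.imwrite("pics/c2.png",cv2.resize(a,None,fx=6,fy=6,interpolation=cv2.INTER_CUBIC)[:,:,::-1])
E
```

```text
(no output)
```

View pics/c1.png

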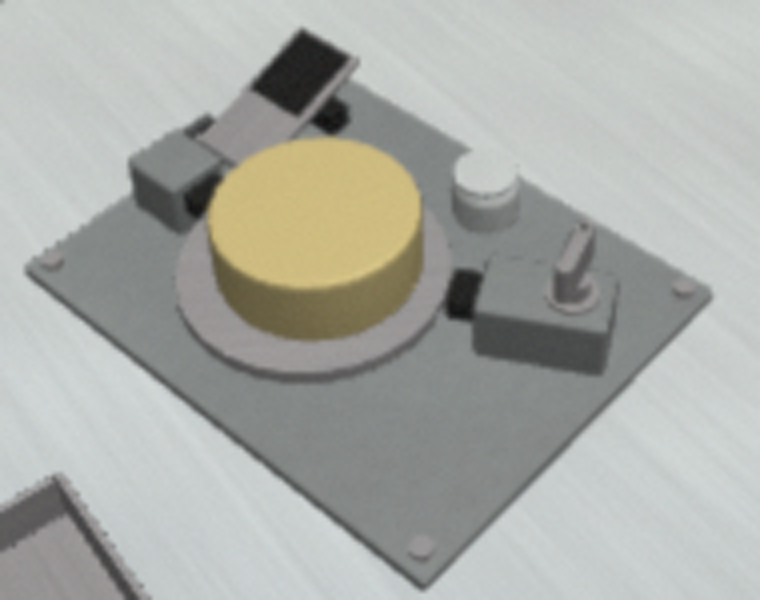

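View pics/c2.png

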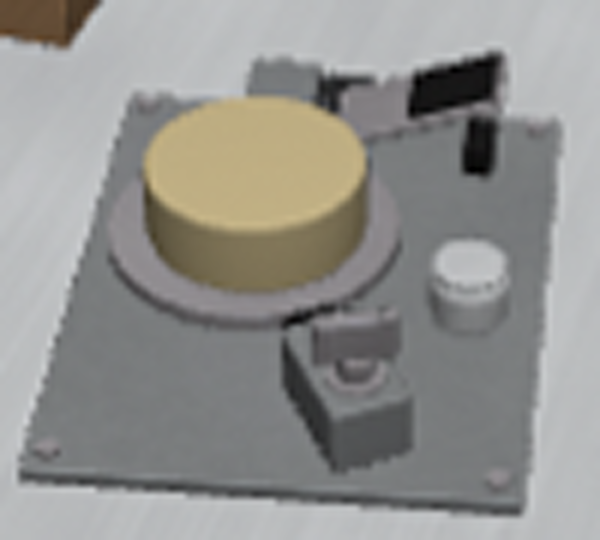

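c1 shows the plate corners at (28,268), (422,583) and (710,293), and the wing with its dimple at (584,228). c2 shows corners at (22,470), (522,505), (560,122) and (132,97), with the wing top running from (315,320) to (398,310). Next I'll fit the machine pose.

```bash
cat > h.py <<'E'
import numpy as np,cv2,pickle
from scipy.optimize import least_squares
from scipy.spatial.transform import Rotation as R
def proj(s,P,W=None):
    W=s["world_to_cam"] if W is None else W
    c=np.c_[np.atleast_2d(P),np.ones(len(np.atleast_2d(P)))]@W.T
    u=np.c_[c[:,0],-c[:,1]]/-c[:,2:3]; u*=1+s["k1"]*(u**2).sum(1,keepdims=True)
    return u*[s["fx"],s["fy"]]+[s["cx"],s["cy"]]
def T(p,P):
    a=np.radians(p[2]);P=np.atleast_2d(P)
    return np.c_[p[0]+np.cos(a)*P[:,0]-np.sin(a)*P[:,1],p[1]+np.sin(a)*P[:,0]+np.cos(a)*P[:,1],P[:,2]]
FL,NL,NR,FR=[160,195,12],[-130,195,12],[-130,-175,12],[160,-175,12]
def unc(px,k,off): return np.array(px)/k+np.array(off)
E
python3 - <<'E'
from h import *
d=pickle.load(open("d0.pkl","rb"))
M1=np.array([FR,FL,NL],float); m1=unc([(28,268),(422,583),(710,293)],4,(140,175))
M2=np.array([FL,NL,NR,FR],float); m2=unc([(22,470),(522,502),(560,120),(132,96)],6,(180,175))
f=lambda p:np.r_[(proj(d["scene"],T(p,M1))-m1).ravel(),(proj(d["side"],T(p,M2))-m2).ravel()]
s=least_squares(f,[500,0,0]);print(s.x,s.fun.round(1))
p=s.x; np.save("m.npy",p)
a=np.array([[-30,150,90]]);print("wing",T(p,a)); print("pad",T(p,[[-75+5,-125,73],[-75,-125,45]]))
# predicted wing axis top & yaw fit: ends in both imgs
q1=unc([(584,228)],4,(140,175)); q2=unc([(316,322),(398,311)],6,(180,175))
for yaw in range(0,360,15):
    t=np.radians(yaw);c=T(p,a)[0]+[0,0,14]
    D=c+np.array([np.cos(t),np.sin(t),0])*20
    E=[c+k*np.array([np.cos(t),np.sin(t),0])*25 for k in(-1,1)]
    print(yaw,((proj(d["scene"],E)-[140,175])*4).round().ravel(),((proj(d["scene"],D)-[140,175])*4).round(),((proj(d["side"],E)-[180,175])*6).round().ravel())
E
```

```text
[587.49374203  25.41052773  10.51828167] [-1.2 -1.   0.6  0.5  1.7 -0.7 -1.  -0.7  0.2  0.   0.1 -0.5 -0.4 -1. ]
wing [[530.61545341 167.41355687  90.        ]]
pad [[ 541.48862836 -110.2675085    73.        ]
 [ 536.57264481 -111.18025474   45.        ]]
0 [608. 226. 546. 263.] [[552. 259.]] [397. 322. 312. 306.]
15 [600. 220. 554. 269.] [[559. 264.]] [399. 315. 310. 313.]
30 [590. 217. 564. 273.] [[567. 267.]] [398. 307. 311. 321.]
45 [580. 215. 575. 275.] [[575. 269.]] [394. 301. 315. 328.]
60 [569. 215. 586. 275.] [[584. 268.]] [387. 295. 321. 334.]
75 [559. 217. 596. 272.] [[592. 267.]] [378. 290. 330. 339.]
90 [550. 221. 605. 268.] [[600. 263.]] [367. 287. 341. 342.]
105 [543. 227. 612. 262.] [[605. 259.]] [356. 286. 353. 343.]
120 [538. 233. 617. 255.] [[609. 253.]] [345. 286. 365. 343.]
135 [536. 241. 619. 248.] [[610. 247.]] [334. 289. 376. 340.]
150 [536. 249. 618. 240.] [[610. 241.]] [324. 293. 385. 335.]
165 [540. 256. 614. 232.] [[607. 235.]] [317. 299. 393. 329.]
180 [546. 263. 608. 226.] [[602. 229.]] [312. 306. 397. 322.]
195 [554. 269. 600. 220.] [[595. 225.]] [310. 313. 399. 315.]
210 [564. 273. 590. 217.] [[587. 222.]] [311. 321. 398. 307.]
225 [575. 275. 580. 215.] [[579. 221.]] [315. 328. 394. 301.]
240 [586. 275. 569. 215.] [[571. 221.]] [321. 334. 387. 295.]
255 [596. 272. 559. 217.] [[563. 223.]] [330. 339. 378. 290.]
270 [605. 268. 550. 221.] [[555. 226.]] [341. 342. 367. 287.]
285 [612. 262. 543. 227.] [[550. 230.]] [353. 343. 356. 286.]
300 [617. 255. 538. 233.] [[546. 236.]] [365. 343. 345. 286.]
315 [619. 248. 536. 241.] [[544. 242.]] [376. 340. 334. 289.]
330 [618. 240. 536. 249.] [[545. 248.]] [385. 335. 324. 293.]
345 [614. 232. 540. 256.] [[547. 254.]] [393. 329. 317. 299.]
```

```bash
J='[[0,0,0,-27.4,-26.9,0,1],[0,0,0,-27.4,-26.9,0,1],[0,0,0,-27.4,-26.9,0,1],[0,0,0,-27.4,-26.9,0,1],[0,0,0,-27.4,-26.9,0,1]]'; true
python3 -m jog '[[0,0,0,-27.4,-26.9,0,1],[0,0,0,-27.4,-26.9,0,1],[0,0,0,-27.4,-26.9,0,1],[0,0,0,-27.4,-26.9,0,1],[0,0,0,-27.4,-26.9,0,1]]'
python3 -m jog '[[0,0,0,-27.4,-26.9,0,1],[0,0,0,-27.4,-26.9,0,1],[0,0,0,-27.4,-26.9,0,1],[0,0,0,-27.4,-26.9,0,1],[0,0,0,-27.4,-26.9,0,1]]'
python3 -m jog '[[0,0,0,-27.4,-26.9,0,1],[0,0,0,-27.4,-26.9,0,1],[0,0,0,-27.4,-26.9,0,1],[0,0,0,-27.4,-26.9,0,1],[0,0,0,-27.4,-26.9,0,1]]'
python3 -m jog '[[0,0,0,-27.4,-26.9,10,1],[0,0,0,-27.4,-26.9,10,1],[0,0,0,-27.4,-26.9,10,1],[0,0,0,-27.4,-26.9,10,1],[0,0,0,-27.4,-26.9,10,1]]'
python3 -m jog '[[0,0,0,0,0,10,1],[0,0,0,0,0,10,1],[0,0,0,0,0,0,1]]'
python3 - <<'E'
from h import *
from bench import r
s=r.sense();print(s['tool_pos'],s['tcp_rot'],s['time'])
w=r.snapshot("wrist");pickle.dump((s,w),open("w1.pkl","wb"))
Tw=np.eye(4);Tw[:3,:3]=R.from_euler('xyz',s['tcp_rot'],degrees=True).as_matrix();Tw[:3,3]=s['tool_pos']
W=np.linalg.inv(Tw@w["hand_eye"]);p=np.load("m.npy")
print("pad pred",proj(w,T(p,[[-66,-125,73]]),W)*1.5625, "FR,NR,NL",proj(w,T(p,[FR,NR,NL]),W)*1.5625)
cv2.imwrite("pics/w1.png",cv2.resize(w["pixels"],(800,600),interpolation=cv2.INTER_CUBIC)[:,:,::-1])
E
```

```text
time: 0.65
tool_pos: [273.9, 399.3, 230.9]
tcp_rot: [-180.0, -0.0, 162.1]
ft_force: [1.3, 0.0, 0.9]
finger_gap: 12.6
grip_force: 0.0
time: 1.15
tool_pos: [362.8, 229.2, 231.2]
tcp_rot: [180.0, 0.0, 162.1]
ft_force: [0.9, -0.2, 0.5]
finger_gap: 0.2
grip_force: 0.0
time: 1.65
tool_pos: [451.9, 58.9, 231.2]
tcp_rot: [180.0, -0.0, 162.1]
ft_force: [0.5, 1.1, -0.7]
finger_gap: 0.1
grip_force: 0.0
time: 2.15
tool_pos: [540.8, -111.2, 180.6]
tcp_rot: [180.0, -0.0, 162.1]
ft_force: [0.8, 0.4, -0.6]
finger_gap: -0.2
grip_force: 0.0
time: 2.45
tool_pos: [538.9, -108.6, 159.0]
tcp_rot: [180.0, -0.2, 162.1]
ft_force: [-1.1, 1.0, -0.6]
finger_gap: -0.1
grip_force: 0.0
[ 538.91531949 -108.61579893  159.04376299] [179.9879277   -0.22467546 162.09496403] 2.45
pad pred [[394.05967312 320.57755875]] FR,NR,NL [[ 479.75806295  578.40443661]
 [ 265.74666163  232.87233211]
 [ 904.34921942 -121.51804923]]
```

View pics/w1.png

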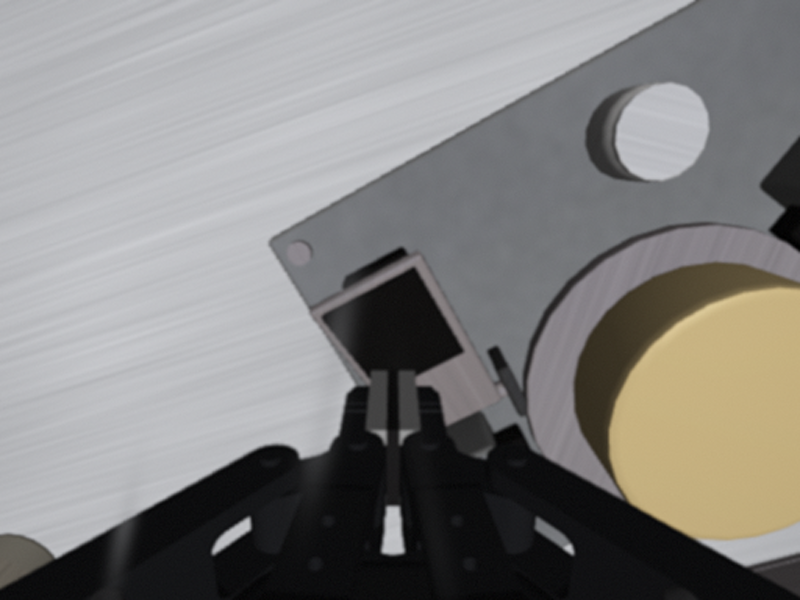

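The wrist view shows the pad centred at (393,318), which matches the prediction, and the plate corner at (271,241). The fingers are above the pedal, so I'll press it.

```bash

python3 -m jog '[[0,0,0,0,0,23,1],[0,0,0,0,0,23,1],[0,0,0,0,0,20,1],[0,0,0,0,0,6,1],[0,0,0,0,0,6,1]]'
python3 -m jog '[[0,0,0,0,0,6,1],[0,0,0,0,0,6,1],[0,0,0,0,0,6,1],[0,0,0,0,0,5,1],[0,0,0,0,0,3,1]]'
python3 -m jog '[[0,0,0,0,0,2,1],[0,0,0,0,0,0,1]]'
```

```text
time: 3.0
tool_pos: [540.7, -108.9, 83.8]
tcp_rot: [180.0, 0.0, 162.1]
ft_force: [0.4, -0.5, 0.6]
finger_gap: 0.1
grip_force: 0.0
time: 3.5
tool_pos: [540.9, -110.1, 58.1]
tcp_rot: [-180.0, 0.1, 162.1]
ft_force: [-3.7, -0.4, 6.9]
finger_gap: 0.2
grip_force: 3.4
time: 3.7
tool_pos: [540.8, -110.1, 56.1]
tcp_rot: [-180.0, 0.1, 162.1]
ft_force: [-3.8, 0.5, 6.3]
finger_gap: -0.4
grip_force: 3.5
```

```bash

python3 -m jog '[[0,0,0,0,0,3,1],[0,0,0,0,0,3,1],[0,0,0,0,0,3,1],[0,0,0,0,0,1,1],[0,0,0,0,0,0,1]]'
python3 -m jog '[[0,0,0,0,0,1,1],[0,0,0,0,0,0,1]]'
```

```text
time: 4.2
tool_pos: [540.7, -110.3, 46.3]
tcp_rot: [-179.9, 0.0, 162.1]
ft_force: [-5.9, -2.0, 9.0]
finger_gap: 0.2
grip_force: 4.5
time: 4.4
tool_pos: [540.7, -110.4, 45.4]
tcp_rot: [-179.9, 0.0, 162.1]
ft_force: [-5.2, -1.2, 9.2]
finger_gap: 0.3
grip_force: 4.7
```

```bash

python3 -m jog '[[0,0,0,0,0,1,1],[0,0,0,0,0,0.5,1]]'
python3 -m jog '[[0,0,0,0,0,0.5,1],[0,0,0,0,0,0,1],[0,0,0,0,0,0,1]]'
```

```text
time: 4.6
tool_pos: [540.7, -110.4, 44.8]
tcp_rot: [-179.9, 0.0, 162.1]
ft_force: [-10.9, -0.2, 20.0]
finger_gap: 0.7
grip_force: 9.8
time: 4.9
tool_pos: [540.8, -110.4, 44.7]
tcp_rot: [-179.9, 0.0, 162.1]
ft_force: [-11.9, -0.2, 19.8]
finger_gap: -0.0
grip_force: 10.4
```

The force jumped from 9 to 20 N at TCP z 44.7 and held, so the pedal is on its stop. I'll lift off and move over the wing head.

```bash

python3 -m jog '[[0,0,0,0,0,-10,1],[0,0,0,0,0,-25,1],[0,0,0,0,0,-35,1],[0,0,0,0,0,-35,1],[0,0,0,0,0,-25,1]]'
python3 -m jog '[[0,0,0,11.9,32.7,0,-1],[0,0,0,11.9,32.7,0,-1],[0,0,0,11.9,32.7,0,-1],[0,0,0,11.9,32.7,0,-1],[0,0,0,11.9,32.7,0,-1]]'
python3 -m jog '[[0,0,0,11.9,32.7,0,-1],[0,0,0,11.9,32.7,0,-1],[0,0,0,11.9,32.7,0,-1],[0,0,-7.5,0,0,0,-1],[0,0,-7.5,0,0,0,-1]]'
python3 -m jog '[[0,0,-7.5,0,0,0,-1],[0,0,-7.5,0,0,0,-1],[0,0,-7.5,0,0,0,-1],[0,0,-7.5,0,0,0,-1],[0,0,0,0,0,0,-1]]'
python3 -m jog '[[0,0,0,0,0,0,-1],[0,0,0,0,0,0,-1]]'
cat > look.py <<'E'
import sys
from h import *
from bench import r
s=r.sense();w=r.snapshot("wrist");n=sys.argv[1];pickle.dump((s,w),open(n+".pkl","wb"))
print(s['tool_pos'],s['tcp_rot'],s['joint_pos'])
Tw=np.eye(4);Tw[:3,:3]=R.from_euler('xyz',s['tcp_rot'],degrees=True).as_matrix();Tw[:3,3]=s['tool_pos']
W=np.linalg.inv(Tw@w["hand_eye"]);p=np.load("m.npy")
print("NL,wingtop pred",proj(w,np.r_[T(p,[NL,[-30,150,104]])],W)*1.5625)
cv2.imwrite(f"pics/{n}.png",cv2.resize(w["pixels"],(800,600),interpolation=cv2.INTER_CUBIC)[:,:,::-1])
E
python3 look.py w2
```

```text
time: 5.4
tool_pos: [541.5, -109.9, 175.4]
tcp_rot: [180.0, 0.2, 162.1]
ft_force: [1.5, -0.7, -0.5]
finger_gap: 0.1
grip_force: 0.0
time: 5.9
tool_pos: [534.3, 65.5, 172.7]
tcp_rot: [180.0, 0.1, 162.1]
ft_force: [0.0, -0.2, -0.3]
finger_gap: 72.3
grip_force: 0.0
time: 6.4
tool_pos: [530.4, 170.0, 172.5]
tcp_rot: [180.0, 0.0, 177.5]
ft_force: [0.0, -0.3, 0.8]
finger_gap: 85.7
grip_force: 0.0
time: 6.9
tool_pos: [530.6, 168.6, 172.5]
tcp_rot: [-180.0, 0.0, -152.8]
ft_force: [0.3, -0.0, -0.0]
finger_gap: 85.6
grip_force: 0.0
time: 7.1
tool_pos: [530.5, 168.6, 172.4]
tcp_rot: [-180.0, 0.0, -153.1]
ft_force: [-0.3, 0.2, 0.0]
finger_gap: 85.0
grip_force: 0.0
[530.46591623 168.59449953 172.37909044] [-1.79996968e+02  1.18851210e-02 -1.53097136e+02] [ 1.23536357e+01  2.76845129e+00  9.64640524e+01  5.18752908e-05
  8.07552307e+01 -1.04549237e+02]
NL,wingtop pred [[516.15631892 128.43840528]
 [391.42478262 319.12995323]]
```

View pics/w2.png

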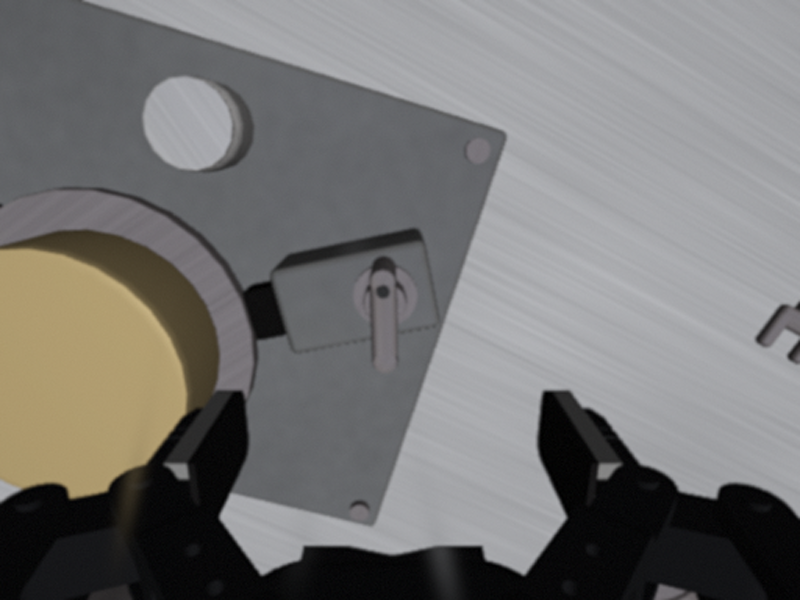

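The wrist view shows the wing top from (382,272) to (385,365), with the dimple at (383,291) towards tool +x. That puts it about 4 mm to tool −y and nearly aligned. I'll correct, descend and grip.

```bash

python3 -m jog '[[0,0,-2,0.5,-4,0,-1],[0,0,0,0,0,20,-1],[0,0,0,0,0,25,-1],[0,0,0,0,0,25,-1],[0,0,0,0,0,20,-1]]'
python3 -m jog '[[0,0,0,0,0,12,-1],[0,0,0,0,0,0,-0.2],[0,0,0,0,0,0,0.2],[0,0,0,0,0,0,0.5],[0,0,0,0,0,0,0.7]]' 40
python3 -m jog '[[0,0,0,0,0,0,1],[0,0,0,0,0,0,1],[0,0,0,0,0,0,1]]' 40
python3 -c "
from bench import r
s=r.sense();print(s['wrist_torque'],s['joint_pos'],s['ft_force'])"
```

```text
time: 7.65
tool_pos: [531.2, 164.6, 80.8]
tcp_rot: [180.0, -0.1, -151.0]
ft_force: [-0.7, 0.9, -0.0]
finger_gap: 85.1
grip_force: 0.0
time: 8.15
tool_pos: [532.8, 165.0, 71.7]
tcp_rot: [-180.0, 0.1, -150.9]
ft_force: [0.5, 0.8, -0.2]
finger_gap: 28.1
grip_force: 0.0
time: 8.45
tool_pos: [532.7, 165.0, 71.8]
tcp_rot: [-180.0, 0.1, -150.9]
ft_force: [-2.2, 0.5, 6.2]
finger_gap: 18.2
grip_force: 38.9
[0.04333854 0.19602241 0.00254039] [ 1.19449144e+01  8.60418835e+00  1.01318203e+02  4.21667183e-03
  6.99573781e+01 -1.07133123e+02] [-2.17619309  0.46098282  6.19394084]
```

```bash

python3 -m jog '[[0,0,0,0,0,0,1],[0,0,0,0,0,0,1],[0,0,0,0,0,0,1]]' 40
python3 look.py w3; python3 - <<'E'
from h import *
s,w=pickle.load(open("w3.pkl","rb"))
cv2.imwrite("pics/w3.png",cv2.resize(w["pixels"][150:384,100:412],None,fx=2.5,fy=2.5,interpolation=cv2.INTER_CUBIC)[:,:,::-1])
E
```

```text
time: 8.75
tool_pos: [532.7, 165.0, 71.7]
tcp_rot: [-180.0, 0.1, -150.9]
ft_force: [-2.0, -0.6, 5.8]
finger_gap: 18.9
grip_force: 38.9
[532.65090853 165.04065412  71.73862189] [-1.79970933e+02  1.16519995e-01 -1.50927851e+02] [ 1.19430578e+01  8.60585978e+00  1.01319237e+02  6.96200138e-03
  6.99549905e+01 -1.07131441e+02]
NL,wingtop pred [[596.88885315 127.98949412]
 [407.3047673  450.76617755]]
```

View pics/w3.png

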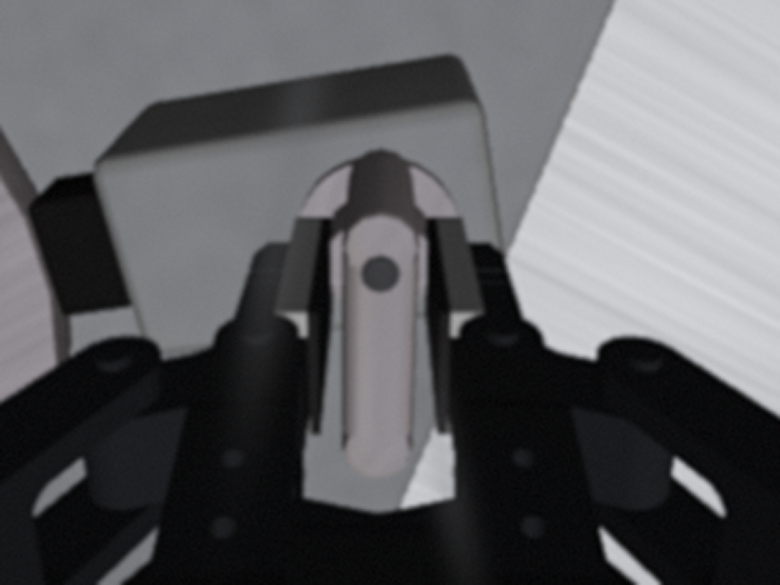

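The fingers straddle the bar symmetrically, but the tips have stopped on the wider collar under it (18 mm gap). I'll open slightly, raise 7 mm and close again.

```bash

python3 -m jog '[[0,0,0,0,0,0,0.2],[0,0,0,0,0,0,0.2],[0,0,0,0,0,-7,0.2],[0,0,0,0,0,0,1],[0,0,0,0,0,0,1]]' 40
python3 -m jog '[[0,0,0,0,0,0,1],[0,0,0,0,0,0,1],[0,0,0,0,0,0,1]]' 60
python3 -c "
from bench import r
s=r.sense();print(s['wrist_torque'],s['joint_pos'])"
```

```text
time: 9.3
tool_pos: [532.4, 164.9, 78.2]
tcp_rot: [-180.0, 0.1, -150.9]
ft_force: [-0.9, 0.5, 5.1]
finger_gap: 11.0
grip_force: 40.5
time: 9.6
tool_pos: [532.3, 164.9, 78.2]
tcp_rot: [-180.0, 0.1, -150.9]
ft_force: [-2.2, -0.3, 5.1]
finger_gap: 10.6
grip_force: 62.4
[-0.11926229  0.29189252  0.07181061] [ 1.19425237e+01  8.14085429e+00  1.01093882e+02 -2.44718273e-03
  7.06924954e+01 -1.07141321e+02]
```

Now gripped on the bar (gap about 11 mm). Turning clockwise.

```bash
cat > t.py <<'E'
from bench import r
s=r.sense();print("TQ",s['wrist_torque'].round(2),"yaw",s['tcp_rot'][2].round(2),"j6",s['joint_pos'][5].round(1))
E
python3 -m jog '[[0,0,3,0,0,0,1],[0,0,3,0,0,0,1],[0,0,3,0,0,0,1],[0,0,3,0,0,0,1],[0,0,3,0,0,0,1]]'; python3 t.py
python3 -m jog '[[0,0,3,0,0,0,1],[0,0,3,0,0,0,1],[0,0,3,0,0,0,1],[0,0,3,0,0,0,1],[0,0,3,0,0,0,1]]'; python3 t.py
```

```text
time: 10.1
tool_pos: [532.3, 165.0, 78.2]
tcp_rot: [180.0, 0.1, -166.0]
ft_force: [-1.4, 0.2, 5.7]
finger_gap: 10.9
grip_force: 62.5
TQ [-0.01  0.33  0.11] yaw -166.03 j6 -92.0
time: 10.6
tool_pos: [532.3, 165.1, 78.2]
tcp_rot: [180.0, 0.1, 179.0]
ft_force: [-1.1, 1.3, 5.2]
finger_gap: 11.0
grip_force: 62.5
TQ [0.06 0.28 0.1 ] yaw 178.97 j6 -77.0
```

```bash
echo "import sys; sys.exit(abs(s['wrist_torque'][2])>0.35)" >> t.py
for i in 1; do
python3 -m jog '[[0,0,3,0,0,0,1],[0,0,3,0,0,0,1],[0,0,3,0,0,0,1],[0,0,3,0,0,0,1]]' >/dev/null; python3 t.py &&
python3 -m jog '[[0,0,3,0,0,0,1],[0,0,3,0,0,0,1],[0,0,3,0,0,0,1],[0,0,3,0,0,0,1]]' >/dev/null; python3 t.py &&
python3 -m jog '[[0,0,3,0,0,0,1],[0,0,3,0,0,0,1],[0,0,3,0,0,0,1],[0,0,3,0,0,0,1]]' >/dev/null; python3 t.py &&
python3 -m jog '[[0,0,3,0,0,0,1],[0,0,3,0,0,0,1],[0,0,3,0,0,0,1],[0,0,3,0,0,0,1]]'; python3 t.py
done
```

```text
TQ [0.11 0.21 0.06] yaw 166.97 j6 -65.0
TQ [0.11 0.21 0.06] yaw 166.97 j6 -65.0
TQ [0.11 0.21 0.06] yaw 166.97 j6 -65.0
TQ [0.11 0.21 0.06] yaw 166.97 j6 -65.0False
False
False
False
```

```bash
sed -i 's/sys.exit(\(.*\))$/sys.exit(int(\1))/' t.py
python3 -m jog '[[0,0,3,0,0,0,1],[0,0,3,0,0,0,1],[0,0,3,0,0,0,1],[0,0,3,0,0,0,1]]' >/dev/null; python3 t.py || exit
python3 -m jog '[[0,0,3,0,0,0,1],[0,0,3,0,0,0,1],[0,0,3,0,0,0,1],[0,0,3,0,0,0,1]]' >/dev/null; python3 t.py || exit
python3 -m jog '[[0,0,3,0,0,0,1],[0,0,3,0,0,0,1],[0,0,3,0,0,0,1],[0,0,3,0,0,0,1]]' >/dev/null; python3 t.py || exit
python3 -m jog '[[0,0,3,0,0,0,1],[0,0,3,0,0,0,1],[0,0,3,0,0,0,1],[0,0,3,0,0,0,1]]'; python3 t.py
```

```text
TQ [-0.1  -0.48  2.67] yaw 155.13 j6 -53.1
```

```bash

python3 -m jog '[[0,0,0,0,0,0,1],[0,0,0,0,0,0,1],[0,0,0,0,0,0,1]]'; python3 t.py
python3 -m jog '[[0,0,-2,0,0,0,1],[0,0,0,0,0,0,1]]' >/dev/null; python3 t.py
python3 -m jog '[[0,0,-2,0,0,0,1],[0,0,0,0,0,0,1]]' >/dev/null; python3 t.py
python3 -m jog '[[0,0,-2,0,0,0,1],[0,0,0,0,0,0,1]]' >/dev/null; python3 t.py
python3 -m jog '[[0,0,-2,0,0,0,1],[0,0,0,0,0,0,1]]' >/dev/null; python3 t.py
```

```text
time: 11.7
tool_pos: [533.2, 165.0, 78.5]
tcp_rot: [179.9, 0.2, 155.3]
ft_force: [3.9, -0.5, 5.4]
finger_gap: 10.9
grip_force: 132.6
TQ [-0.2  -0.8   2.47] yaw 155.28 j6 -53.3
TQ [-0.07 -0.84  1.83] yaw 157.27 j6 -55.3
TQ [-0.04 -0.97  1.06] yaw 159.18 j6 -57.2
TQ [ 0.06 -0.28  1.41] yaw 161.19 j6 -59.2
TQ [ 0.03 -0.2   0.59] yaw 163.13 j6 -61.2
```

Torque falls to zero near yaw 164, so that is the seat. J6 ends at −152.3, so I'll back off to yaw ≈ 249 (J6 ≈ −147), about 85° from the seat. That is inside the tolerance with range to spare.

```bash

python3 -m jog '[[0,0,-3.6,0,0,0,1],[0,0,-3.6,0,0,0,1],[0,0,-3.6,0,0,0,1],[0,0,-3.6,0,0,0,1],[0,0,-3.6,0,0,0,1]]' >/dev/null; python3 t.py
python3 -m jog '[[0,0,-3.6,0,0,0,1],[0,0,-3.6,0,0,0,1],[0,0,-3.6,0,0,0,1],[0,0,-3.6,0,0,0,1],[0,0,-3.6,0,0,0,1]]' >/dev/null; python3 t.py
python3 -m jog '[[0,0,-3.6,0,0,0,1],[0,0,-3.6,0,0,0,1],[0,0,-3.6,0,0,0,1],[0,0,-3.6,0,0,0,1],[0,0,-3.6,0,0,0,1]]' >/dev/null; python3 t.py
python3 -m jog '[[0,0,-3.6,0,0,0,1],[0,0,-3.6,0,0,0,1],[0,0,-3.6,0,0,0,1],[0,0,-3.6,0,0,0,1],[0,0,-3.6,0,0,0,1]]' >/dev/null; python3 t.py
python3 -m jog '[[0,0,-3.6,0,0,0,1],[0,0,-3.6,0,0,0,1],[0,0,-3.6,0,0,0,1],[0,0,-3,0,0,0,1],[0,0,0,0,0,0,1]]'; python3 t.py
python3 -m jog '[[0,0,0,0,0,0,1],[0,0,0,0,0,0,1],[0,0,0,0,0,0,1]]'; python3 t.py
python3 look.py w4; python3 - <<'E'
from h import *
from bench import r
s,w=pickle.load(open("w4.pkl","rb"))
a=cv2.resize(w["pixels"][150:384,100:412],(400,300),interpolation=cv2.INTER_CUBIC)
b=r.snapshot("scene")["pixels"][165:315,140:340]; b=cv2.resize(b,(400,300),interpolation=cv2.INTER_CUBIC)
cv2.imwrite("pics/w4.png",np.hstack([a,b])[:,:,::-1])
E
```

```text
TQ [ 0.   -0.28 -0.11] yaw -178.85 j6 -79.2
TQ [-0.02 -0.33 -0.08] yaw -160.85 j6 -97.2
TQ [-0.04 -0.29 -0.07] yaw -142.85 j6 -115.2
TQ [-0.1  -0.38 -0.13] yaw -124.85 j6 -133.2
time: 15.0
tool_pos: [532.6, 164.9, 78.2]
tcp_rot: [-179.9, 0.1, -111.1]
ft_force: [2.1, 0.5, 6.1]
finger_gap: 10.9
grip_force: 62.7
TQ [ 0.02 -0.4   0.08] yaw -111.08 j6 -147.0
time: 15.3
tool_pos: [532.6, 164.9, 78.2]
tcp_rot: [-179.9, 0.1, -111.2]
ft_force: [1.9, -0.2, 6.7]
finger_gap: 11.2
grip_force: 62.7
TQ [-0.01 -0.4   0.12] yaw -111.19 j6 -146.9
[532.63569895 164.92313642  78.19186311] [-1.79925150e+02  8.03113746e-02 -1.11186552e+02] [ 1.19184739e+01  8.14987319e+00  1.01085802e+02  2.79722213e-02
  7.06577638e+01 -1.46904162e+02]
NL,wingtop pred [[650.65996811 296.00267595]
 [406.96242148 446.16129599]]
```

View pics/w4.png

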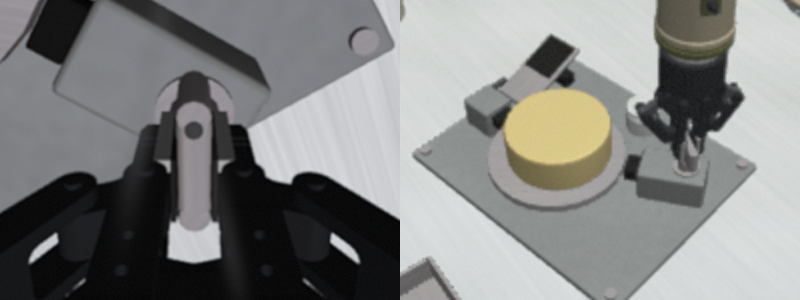

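The wing is square in the pads, the pedal is up and the cheese and tin are where they were. Handing in.

```bash
python3 -c "
from bench import r
print(r.hand_in())"
```

```text
the job is handed in; nothing more can be done
None
```

I handed the job in with all the steps done, but the hand-in returned no verdict: the pedal was pressed to its stop and sprang back up, and the adjuster was seated and backed off about 85° (J6's range limit kept it short of 90°); the gripper still holds the wing head at about 60 N.

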